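# Seat the tapered bucket in the rotor's empty collar

## Robot

A 7-joint arm with a two-finger parallel gripper is mounted at the origin on the work surface. World frame = base frame: x ahead of the robot, y to its left, z up, the work surface at z = 0. Lengths are in m, angles in rad, forces in N, time in s.
With the tool pointing down it reaches from about 0.4 to 0.85 m from the base axis. Payload 4.4 kg.
Tool frame: the origin (TCP) lies where the fingers leave the gripper's body, on its centre line; the fingertips stand 97 mm ahead of it and the grasp point (between the pads) lies 78 mm ahead of it; z points along the fingers, x is the direction in which the jaws open and shut, and the axes are right-handed (so a half turn about z gives the same grasp; the last joint's range is limited). The gripper opens to 94 mm and grips with 3 to 60 N. Pads are 16 mm wide; open, the fingers measure 119 mm over their backs; the gripper's body (75 mm by 177 mm) begins 78 mm behind the grasp point.
Start: joints at [1.062, 0.628, 0.038, 1.517, -0.027, 0.996, -0.02], TCP at [0.279, -0.587, 0.303] pointing down, gripper open.
Joint ranges: [-3.06, 3.06], [-0.37, 2.12], [-1.25, 1.32], [0.18, 2.47], [-1.1, 4.24], [0.23, 1.98], [-2.94, 2.94]. Speed limits (rad/s): [2.57, 2.57, 3.14, 3.14, 3.14, 3.14, 3.14].

## Interface

Orientations are given as a unit quaternion [w, x, y, z].
In Python, from workcell import manip, read_camera, camera_params, order gives the robot as it stands.
- The arm moves only by the shell command python3 -m crank 'ROWS' [FORCE]. ROWS is text: rows parted by semicolons, each of 5 numbers parted by spaces: the opening in per cent of the stroke, from 0 (shut) to 100 (fully open), then the shift along the tool's x, y, z in cm, then the turn about the tool's z in degrees. A call has 1 to 20 rows; each row is the pose to reach, as a shift and turn from the pose measured when the call began, along the tool's axes at that moment; what a row does not reach only later rows make up. A row lasts 1/12 s, in which the tool goes at most 41.7 mm and 7.16 degrees, less where a joint would pass 70% of its speed; a pose out of reach is approached as far as the arm can. A call with a gripper value outside its range is refused whole. The fingers move at their own pace and stop on an object; FORCE is the grip in N (left out, the last holds). Time passes only in rows, so rows that repeat a pose let the fingers close. It gives the time, the measured TCP pose, the force and the opening at its end, in the units of the state.
- manip.get_state(): the state, without advancing time (a new reading comes with each control period).
- read_camera(name): name is "scene" or "top"; returns (picture, depth): 384x512x3 uint8, blue, green, red; 384x512 float32, m along the optical axis (not along the pixel's ray), 0 where there is no reading.
- camera_params(name): a dict with "mtx" (3x3 intrinsics, pixels), "dist" ([k1, k2, p1, p2, k3] as OpenCV has them; the pictures are not rectified), "origin" and "orientation" of the camera in the world. Camera axes: x right, y up, looking along -z (the intrinsics and any distortion apply to the point x, -y, -z); pixel columns grow to the right and rows downward; lengths in m; the calibration is good to about 2 mm. A picture is of the moment at which its call begins. camera_params takes no time and is no camera call.
- order.close_job(): hands the job in, once; it reports no verdict.
The state is a dict: "time_s": time; "joints": joint angles; "joint_vel": joint speeds; "joint_efforts": joint torques, N m; "tcp_pos": TCP position; "eef_rot": TCP orientation; "wrist_force": force on the tool from outside, world axes, zero at the start; "moment": the same for the moment, N m; "opening": finger opening in m.
Only numpy, scipy, OpenCV 4.12 (cv2) and the standard library are available. Lean on these libraries where they do the work, as an engineer would, in place of code of your own. Each camera call takes 0.05 s, during which the arm holds its last target.

## Task

The centrifuge rotor on the bench is one bucket short. Take the bucket with the tapered foot out of the rack, nest it in the rotor's empty collar and press it straight down with a steady push of about 15 N for a second or so (never more than 25 N), so that the taper is fully home and the bucket stands upright and centred; then let go of it. Leave the other buckets and the two jars where they are.

Things in the scene. Friction and masses are not known exactly. Their poses are not given: they have to be found in the camera images.
- bucket_mid (a point): centre (half-way up, axis z upright) of the closed blue bucket to seat, 94 mm tall, 0.13-0.25 kg. From the bottom (47 mm below this point): round stem, diameter 22 mm, 13 mm high; taper growing evenly to 52 mm diameter at 30 mm height; shoulder, diameter 52 mm, to 36 mm; straight round neck, diameter 34 mm, to the top (upper 5 mm bevelled). Grip the neck: its middle is 14 mm above this point.
- slim_mid (a point): centre of a look-alike that stays in the rack: same neck and shoulder, 94 mm tall, but a straight slim foot of 26 mm diameter up to a flat shoulder, no taper
- stub_mid (a point): centre of another look-alike that stays in the rack: same neck and shoulder, 86 mm tall, with a straight foot of 38 mm diameter, no taper
- rack: white block 75 x 255 x 34 mm (its x, y, z), fixed; origin at the centre of its underside. Three round wells of 44 mm diameter, 14 mm deep, in a row along its y at -85, 0 and +85 mm; which bucket stands in which well varies. The buckets stand loosely in the wells.
- rotor: four-armed steel rotor on a low stand, fixed; origin on its upright axis at bench height. A tapered steel collar is held at the end of each arm, 100 mm from the axis. Those on the arms along its +y, -x and -y hold fixed buckets of the same kind (tops 137 mm above the bench); the one along its +x is empty. Hub nut top 50 mm above the bench.
- socket (a point): nominal centre of the empty collar's mouth, fixed to the rotor, 73 mm above the bench; the true mouth is on the same axis but anywhere from 15 mm below to 15 mm above (see post). Open-ended tapered bore, diameter 52 mm at the mouth, 30 mm at 12 mm depth, same taper as the bucket's. Seated, the shoulder is about flush with the mouth and the bucket's centre about 17 mm above it.
- post (a point): top of the short round post that carries the empty collar's clamp, 52 mm from the rotor's axis, 78 mm above the bench, diameter 12 mm. The clamp sets the collar's height, which is not measured and varies by 30 mm; it does not slip. The collar rides on a stiff rubber mount that springs back: it gives 1 mm down for each 7 N of push and 1 mm sideways for each 2.5 N.
- reagent: small amber jar with a black lid, diameter 50 mm, 60 mm tall, on the far side between rotor and rack; origin at its underside; leave alone
- jar: white lidded jar, diameter 64 mm, 65 mm tall, on the robot's side between rotor and rack; origin at its underside; leave alone

How it is judged:
On the way, in this order (a step that is already met when the one before it is completed fails the run):
1. the tapered bucket is lifted clear of the rack (height (world z) of bucket_mid above 0.115 m), for 0.1 s.
2. the bucket, upright and centred in the empty collar, is pressed into it with more than 12 N for 0.4 s (contact forces added up around the taper: a push of 12 N gives 12 N or more) (contact force between bucket and rotor above 12 N and horizontal distance between bucket_mid and socket below 0.005 m and angle between bucket_mid's own z axis and vertical below 0.09 rad and z of bucket_mid in the frame of rotor below 0.108 m), for 0.4 s.
At the end, for the whole second after the job is handed in: The tapered bucket rests in the empty collar, within 4 mm of its axis, within 0.06 rad of upright, its centre between 71 and 109 mm above the bench, released and at rest (horizontal distance between bucket_mid and socket below 0.004 m and angle between bucket_mid's own z axis and vertical below 0.06 rad and z of bucket_mid in the frame of rotor between 0.071 and 0.109 m and contact force between bucket and the fingers below 0.1 N and linear speed of bucket below 0.02 m/s); the robot touches nothing.
It fails at once if the bucket is pushed into the rotor with more than 25 N (contact forces added up around the taper, where a push of 25 N gives up to 37 N) (contact force between bucket and rotor above 37 N).
It fails at once if the robot pushes on the rotor itself with more than 25 N (contact force between any of the arm, the fingers and rotor above 25 N).
It fails at once if one of the other buckets is moved more than 30 mm (distance of any of slim_mid, stub_mid from where it was at the start of the episode above 0.03 m).
It fails at once if one of the two jars is moved more than 30 mm (distance of any of reagent, jar from where it was at the start of the episode above 0.03 m).
It also fails if it takes over 51 s, if anything falls off the work surface, if the arm or the gripper's body presses on something with over 40 N, if the wrist force passes 120 N, or if a joint passes its speed limit or range.

## Working session

There is one attempt and no reset: what is moved stays moved. The work goes in short steps, Python scripts to look and compute and a shell command to move; the robot and the scene stay as the last step left them, time stands still between calls to the robot, and variables do not carry over. Pictures are saved under pics/ and viewed, and the job is handed in when it is done.

```bash
ls; mkdir -p pics; python3 - <<'E'
from workcell import manip, read_camera, camera_params, order
import cv2,numpy as np
print(manip.get_state())
for n in("scene","top"):
    p,d=read_camera(n); print(camera_params(n))
    cv2.imwrite(f"pics/{n}0.png",p); np.save(f"pics/{n}0.npy",d)
E
```

```text
pics
{'time_s': 0.0, 'joints': array([ 1.06221159,  0.62931676,  0.03844491,  1.51830224, -0.02698544,
        0.99630847, -0.01999926]), 'joint_vel': array([ 4.80212871e-04, -1.53402532e-03,  1.02483547e-03,  2.94081468e-04,
        1.63701614e-04, -1.65662851e-06, -8.36054058e-04]), 'joint_efforts': array([ 1.31313864e-03, -5.49726033e+01,  1.14379026e+00, -1.86631233e+01,
       -5.22769347e-02,  2.34655029e-02,  1.21423245e-04]), 'tcp_pos': array([ 0.27832507, -0.58688853,  0.30179409]), 'eef_rot': array([-4.70674774e-04,  8.45122221e-01, -5.34572359e-01, -7.76917026e-04]), 'wrist_force': array([-0.35960234, -0.94278795, -0.06693534]), 'moment': array([ 0.06793233,  0.06967148, -0.05874234]), 'opening': 0.0940718693094413}
{'mtx': array([[418.72526768,   0.        , 261.69506283],
       [  0.        , 418.72526768, 187.10848301],
       [  0.        ,   0.        ,   1.        ]]), 'dist': array([-0.07742397,  0.        ,  0.        ,  0.        ,  0.        ]), 'origin': array([ 1.1178574 , -0.21305171,  0.80975079]), 'orientation': array([0.77937912, 0.28418098, 0.19554481, 0.52304071])}
{'mtx': array([[458.59523984,   0.        , 251.70699084],
       [  0.        , 458.59523984, 199.32041759],
       [  0.        ,   0.        ,   1.        ]]), 'dist': array([-0.03181934,  0.        ,  0.        ,  0.        ,  0.        ]), 'origin': array([4.27803501e-01, 7.77861455e-04, 1.21374927e+00]), 'orientation': array([-0.70102261, -0.04424778,  0.03943211,  0.7106719 ])}
```

View pics/scene0.png

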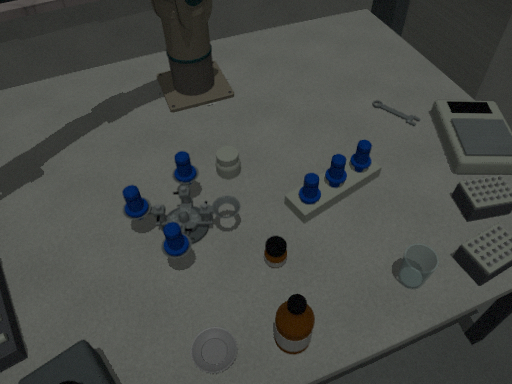

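View pics/top0.png

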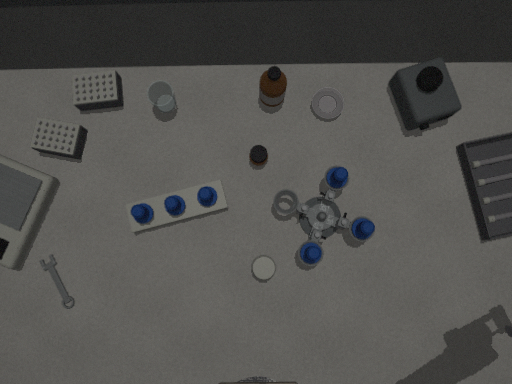

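The scene picture shows the rotor at about (188,218), its empty collar at (226,208) and the rack buckets at (311,188), (337,170) and (361,155). In the top view the rotor is at (321,216), the collar at (286,204) and the rack buckets at (141,213), (175,205) and (207,196). Next I'll zoom in and build the point cloud.

```bash
cat > h.py <<'E'
import numpy as np,cv2
from workcell import camera_params
from scipy.spatial.transform import Rotation as R
def cam(n):
    c=camera_params(n); q=c['orientation']; M=R.from_quat([q[1],q[2],q[3],q[0]]).as_matrix()@np.diag([1,-1,-1])
    return c['mtx'],c['dist'],np.array(c['origin']),M
def cloud(n,d):
    K,D,o,M=cam(n); h,w=d.shape
    u,v=np.meshgrid(np.arange(w),np.arange(h))
    p=cv2.undistortPoints(np.stack([u,v],-1).reshape(-1,1,2).astype(np.float64),K,D).reshape(h,w,2)
    P=np.dstack([p*d[...,None],d])@M.T+o
    P[d==0]=np.nan
    return P
def proj(n,X):
    K,D,o,M=cam(n); X=np.atleast_2d(X).astype(float)
    rv=cv2.Rodrigues(M.T)[0]; return cv2.projectPoints(X,rv,-M.T@o,K,D)[0].reshape(-1,2)
E
python3 - <<'E'
import cv2,numpy as np
from h import *
s=cv2.imread('pics/scene0.png')
a=cv2.resize(s[130:225,275:395],None,fx=5,fy=5,interpolation=cv2.INTER_CUBIC)
a=np.clip(a.astype(float)*1.8,0,255).astype('uint8'); cv2.imwrite('pics/z1.png',a)
a=cv2.resize(s[145:265,110:300],None,fx=4,fy=4,interpolation=cv2.INTER_CUBIC)
a=np.clip(a.astype(float)*1.8,0,255).astype('uint8'); cv2.imwrite('pics/z2.png',a)
for n in('scene','top'):
    im=cv2.imread(f'pics/{n}0.png').astype(int); P=cloud(n,np.load(f'pics/{n}0.npy'))
    print(n,'z med',np.nanmedian(P[...,2]))
    m=((im[...,0]>90)&(im[...,0]>2*im[...,2]+20)).astype('uint8')
    k,l,st,c=cv2.connectedComponentsWithStats(m)
    for i in range(1,k):
        if st[i,4]>40:
            Q=P[l==i]; z=np.nanmax(Q[:,2]); zt=np.nanpercentile(Q[:,2],95); T=Q[Q[:,2]>zt-.006]
            print(c[i].round(1),st[i,4],'top',zt.round(4),np.nanmedian(T,axis=0).round(4),len(T))
E
```

```text
scene z med 0.0013157803970152981
top z med 0.0008492383100326961
[341.  172.9] 63 top 0.1408 [ 0.6158 -0.2058  0.1379] 57
[204.2 192.8] 60 top 0.1109 [0.5768 0.1234 0.1068] 55
[170.6 201.9] 49 top 0.1177 [0.5548 0.2026 0.1154] 45
[367.8 226.8] 53 top 0.1406 [ 0.4867 -0.2633  0.1379] 52
[306.5 247.7] 50 top 0.0827 [ 0.4429 -0.1218  0.0805] 49
[313.6 252.6] 68 top 0.1414 [ 0.428  -0.1349  0.1379] 64
```

View pics/z1.png

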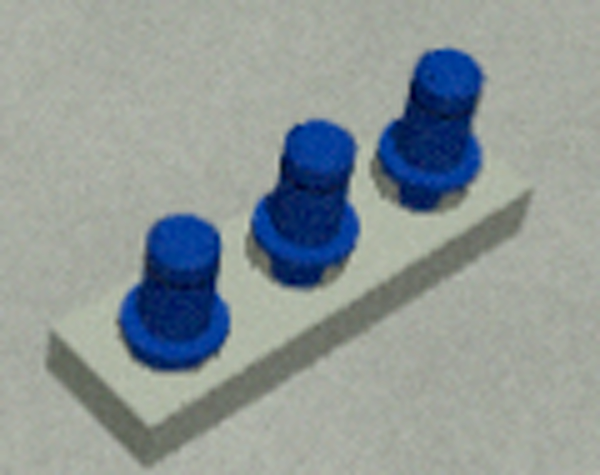

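View pics/z2.png

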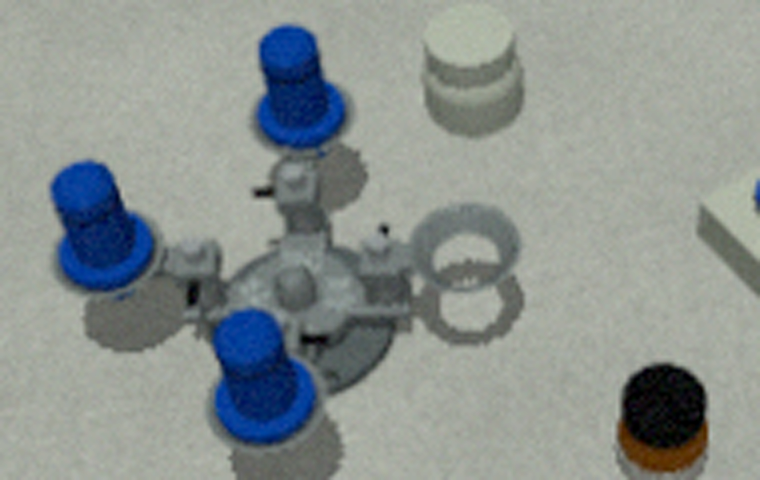

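```bash
python3 - <<'E'
import cv2,numpy as np
from h import *
np.set_printoptions(linewidth=200,suppress=True)
def comps(n,thr):
    im=cv2.imread(f'pics/{n}0.png').astype(int); P=cloud(n,np.load(f'pics/{n}0.npy'))
    m=((im[...,0]>im[...,2]*2+15)&(im[...,0]>im[...,1]*1.5+10)).astype('uint8')
    k,l,st,c=cv2.connectedComponentsWithStats(m)
    for i in range(1,k):
        if st[i,4]>60:
            Q=P[l==i]; Q=Q[~np.isnan(Q[:,2])]
            print(n,c[i].round(1),st[i,4],'mean',Q.mean(0).round(4)); h,e=np.histogram(Q[:,2],bins=np.arange(.03,.16,.004)); print(dict(zip((e[:-1]*1000).round().astype(int),h)))
comps('scene',0);comps('top',0)
P=cloud('scene',np.load('pics/scene0.npy'))
print((P[180:206:2,311,:]*1000).round())
E
```

```text
scene [361.5 155.7] 433 mean [0.5418 0.2786 0.0803]
{np.int64(30): np.int64(6), np.int64(34): np.int64(1), np.int64(38): np.int64(1), np.int64(42): np.int64(0), np.int64(46): np.int64(1), np.int64(50): np.int64(17), np.int64(54): np.int64(95), np.int64(58): np.int64(23), np.int64(62): np.int64(15), np.int64(66): np.int64(15), np.int64(70): np.int64(16), np.int64(74): np.int64(13), np.int64(78): np.int64(18), np.int64(82): np.int64(11), np.int64(86): np.int64(21), np.int64(90): np.int64(13), np.int64(94): np.int64(14), np.int64(98): np.int64(15), np.int64(102): np.int64(14), np.int64(106): np.int64(18), np.int64(110): np.int64(48), np.int64(114): np.int64(45), np.int64(118): np.int64(0), np.int64(122): np.int64(0), np.int64(126): np.int64(0), np.int64(130): np.int64(0), np.int64(134): np.int64(0), np.int64(138): np.int64(0), np.int64(142): np.int64(0), np.int64(146): np.int64(0), np.int64(150): np.int64(0), np.int64(154): np.int64(0)}
scene [183.8 167.5] 459 mean [ 0.438  -0.1366  0.1055]
{np.int64(30): np.int64(0), np.int64(34): np.int64(0), np.int64(38): np.int64(0), np.int64(42): n
[... 9748 characters left out ...]
0): np.int64(2), np.int64(94): np.int64(2), np.int64(98): np.int64(0), np.int64(102): np.int64(1), np.int64(106): np.int64(0), np.int64(110): np.int64(0), np.int64(114): np.int64(0), np.int64(118): np.int64(1), np.int64(122): np.int64(2), np.int64(126): np.int64(1), np.int64(130): np.int64(20), np.int64(134): np.int64(95), np.int64(138): np.int64(43), np.int64(142): np.int64(2), np.int64(146): np.int64(0), np.int64(150): np.int64(0), np.int64(154): np.int64(0)}
[[585. 117. 106.]
 [ nan  nan  nan]
 [589. 115.  98.]
 [590. 115.  92.]
 [592. 115.  88.]
 [590. 117.  77.]
 [593. 115.  74.]
 [591. 117.  64.]
 [593. 117.  59.]
 [593. 118.  51.]
 [598. 116.  50.]
 [601. 114.  47.]
 [594. 119.  29.]]
```

```bash
cat > fit.py <<'E'
import cv2,numpy as np
from h import *
from scipy.optimize import minimize
S=8
def mask(im):
    im=im.astype(int); return ((im[...,0]>im[...,2]*2+15)&(im[...,0]>im[...,1]*1.4+8)).astype('uint8')
t=np.linspace(0,2*np.pi,40,endpoint=False)
def ring(x,y,z,d): return np.c_[x+d/2*np.cos(t),y+d/2*np.sin(t),np.full(40,z)]
TAPER=[[(.0,.022),(.013,.022)],[(.013,.022),(.030,.052)],[(.030,.052),(.036,.052)],[(.036,.034),(.089,.034),(.094,.028)]]
SLIM=[[(.0,.026),(.030,.026)],[(.030,.052),(.036,.052)],[(.036,.034),(.089,.034),(.094,.028)]]
STUB=[[(.0,.038),(.022,.038)],[(.022,.052),(.028,.052)],[(.028,.034),(.081,.034),(.086,.028)]]
def render(n,x,y,zb,parts,box,zmin=-1):
    u0,v0,u1,v1=box; I=np.zeros(((v1-v0)*S,(u1-u0)*S),np.uint8)
    for p in parts:
        pts=np.vstack([ring(x,y,zb+h,d) for h,d in p if zb+h>=zmin-1e-9])if any(zb+h>=zmin-1e-9 for h,d in p) else None
        if pts is None: continue
        uv=(proj(n,pts)+.5-[u0,v0])*S
        cv2.fillConvexPoly(I,cv2.convexHull(uv.round().astype(np.int32)),1)
    return cv2.resize(I.astype(np.float32),None,fx=1/S,fy=1/S,interpolation=cv2.INTER_AREA)
def cost(n,m,x,y,zb,parts,rows=None,zmin=-1):
    c=proj(n,[[x,y,zb+.05]])[0].astype(int); b=(c[0]-30,c[1]-32,c[0]+30,c[1]+32)
    r=render(n,x,y,zb,parts,b,zmin); k=m[b[1]:b[3],b[0]:b[2]].astype(np.float32)
    l=cv2.connectedComponents(m)[1]; 
    return np.abs(r-k).sum(), r,k,b
def fit(ns,ms,x0,zb,parts,zmin=-1):
    f=lambda p:sum(cost(n,m,p[0],p[1],zb,parts,zmin=zmin)[0] for n,m in zip(ns,ms))
    r=minimize(f,x0,method='Nelder-Mead',options=dict(initial_simplex=[x0,[x0[0]+.006,x0[1]],[x0[0],x0[1]+.006]],xatol=1e-4))
    return r.x,r.fun
def isolate(m,n,x0,zb):
    l=cv2.connectedComponents(m)[1]; c=proj(n,[[x0[0],x0[1],zb+.06]])[0].round().astype(int)
    return (l==np.bincount(l[c[1]-4:c[1]+5,c[0]-4:c[0]+5].ravel(),minlength=2)[1:].argmax()+1).astype('uint8')
E
python3 - <<'E'
from fit import *
for lab,x0,zb,cands in [('A',[.578,.119],.02,dict(stub=STUB)),('B',[.556,.201],.02,dict(tap=TAPER,slim=SLIM,)),('C',[.538,.283],.02,dict(tap=TAPER,slim=SLIM)),
   ('r1',[.616,-.204],.043,dict(t=TAPER[2:])),('r2',[.488,-.262],.043,dict(t=TAPER[2:])),('r3',[.430,-.134],.043,dict(t=TAPER[2:]))]:
    M={n:isolate(mask(cv2.imread(f'pics/{n}0.png')),n,x0,zb) for n in('scene','top')}
    for k,p in cands.items():
        for ns in (['scene'],['top'],['scene','top']):
            x,f=fit(ns,[M[n] for n in ns],x0,zb,p)
            print(lab,k,ns,x.round(4),round(f,1))
E
```

```text
A stub ['scene'] [0.5746 0.123 ] 89.6
A stub ['top'] [0.5782 0.1231] 72.9
A stub ['scene', 'top'] [0.5763 0.1224] 165.2
B tap ['scene'] [0.5525 0.2043] 48.2
B tap ['top'] [0.5554 0.2037] 91.4
B tap ['scene', 'top'] [0.5533 0.2041] 141.2
B slim ['scene'] [0.5522 0.2047] 56.8
B slim ['top'] [0.5554 0.2037] 91.4Traceback (most recent call last):
  File "<stdin>", line 7, in <module>
  File "fit.py", line 27, in fit
    r=minimize(f,x0,method='Nelder-Mead',options=dict(initial_simplex=[x0,[x0[0]+.006,x0[1]],[x0[0],x0[1]+.006]],xatol=1e-4))
    res = _minimize_neldermead(fun, x0, args, callback, bounds=bounds,
                               **options)
    fxr = func(xr)
    fx = function(np.copy(x), *(wrapper_args + args))
  File "fit.py", line 26, in <lambda>
    f=lambda p:sum(cost(n,m,p[0],p[1],zb,parts,zmin=zmin)[0] for n,m in zip(ns,ms))
               ~~~^^^^^^^^^^^^^^^^^^^^^^^^^^^^^^^^^^^^^^^^^^^^^^^^^^^^^^^^^^^^^^^^^
  File "fit.py", line 26, in <genexpr>
    f=lambda p:sum(cost(n,m,p[0],p[1],zb,parts,zmin=zmin)[0] for n,m in zip(ns,ms))
                   ~~~~^^^^^^^^^^^^^^^^^^^^^^^^^^^^^^^^^^
  File "fit.py", line 22, in cost
    r=render(n,x,y,zb,parts,b,zmin); k=m[b[1]:b[3],b[0]:b[2]].astype(np.float32)
  File "fit.py", line 17, in render
    uv=(proj(n,pts)+.5-[u0,v0])*S
        ~~~~^^^^^^^
  File "h.py", line 15, in proj
    K,D,o,M=cam(n); X=np.atleast_2d(X).astype(float)
            ~~~^^^
  File "h.py", line 5, in cam
    c=camera_params(n); q=c['orientation']; M=R.from_quat([q[1],q[2],q[3],q[0]]).as_matrix()@np.diag([1,-1,-1])
ValueError: time passes only in moves, steps and waits
```

```bash
python3 - <<'E'
import pickle
from workcell import camera_params
pickle.dump({n:camera_params(n) for n in('scene','top')},open('cp.pkl','wb'))
E
sed -i 's/^from workcell.*/import pickle\nCP=pickle.load(open("cp.pkl","rb"))/; s/camera_params(n)/CP[n]/' h.py
python3 - <<'E'
from fit import *
for lab,x0,zb,cands in [('A',[.578,.119],.02,dict(stub=STUB)),('B',[.556,.201],.02,dict(tap=TAPER,slim=SLIM,)),('C',[.538,.283],.02,dict(tap=TAPER,slim=SLIM)),
   ('r1',[.616,-.204],.043,dict(t=TAPER[2:])),('r2',[.488,-.262],.043,dict(t=TAPER[2:])),('r3',[.430,-.134],.043,dict(t=TAPER[2:]))]:
    M={n:isolate(mask(cv2.imread(f'pics/{n}0.png')),n,x0,zb) for n in('scene','top')}
    for k,p in cands.items():
        for ns in (['scene'],['top'],['scene','top']):
            x,f=fit(ns,[M[n] for n in ns],x0,zb,p)
            print(lab,k,ns,x.round(4),round(f,1))
for lab,x0 in [('B',[.5525,.2045]),('C',[.533,.285])]:
    m=isolate(mask(cv2.imread('pics/scene0.png')),'scene',x0,.02)
    for k,p in dict(tap=TAPER,slim=SLIM).items():
        x,f=fit(['scene'],[m],x0,.02,p); _,r,mk,b=cost('scene',m,*x,.02,p)
        print(lab,k,b); print('mask',mk.sum(1)[36:62].astype(int)); print('rend',r.sum(1)[36:62].round(0).astype(int))
E
```

```text
A stub ['scene'] [0.5746 0.123 ] 89.6
A stub ['top'] [0.5782 0.1231] 72.9
A stub ['scene', 'top'] [0.5763 0.1224] 165.2
B tap ['scene'] [0.5525 0.2043] 48.2
B tap ['top'] [0.5554 0.2037] 91.4
B tap ['scene', 'top'] [0.5533 0.2041] 141.2
B slim ['scene'] [0.5522 0.2047] 56.8
B slim ['top'] [0.5554 0.2037] 91.4
B slim ['scene', 'top'] [0.5534 0.2041] 152.2
C tap ['scene'] [0.532  0.2863] 61.1
C tap ['top'] [0.5353 0.2854] 91.9
C tap ['scene', 'top'] [0.5338 0.2859] 155.5
C slim ['scene'] [0.5323 0.2861] 71.9
C slim ['top'] [0.5353 0.2854] 91.9
C slim ['scene', 'top'] [0.5338 0.2859] 166.4
r1 t ['scene'] [ 0.6134 -0.2064] 46.4
r1 t ['top'] [ 0.6161 -0.2057] 78.4
r1 t ['scene', 'top'] [ 0.6147 -0.2063] 137.0
r2 t ['scene'] [ 0.485  -0.2642] 49.6
r2 t ['top'] [ 0.4874 -0.2639] 78.2
r2 t ['scene', 'top'] [ 0.4864 -0.2642] 132.9
r3 t ['scene'] [ 0.4263 -0.1355] 51.3
r3 t ['top'] [ 0.4292 -0.1349] 66.9
r3 t ['scene', 'top'] [ 0.4279 -0.1353] 122.6
B tap (np.int64(306), np.int64(138), np.int64(366), np.int64(202))
mask [21 21 21 20 19 18 16 15 13 10  9  9  6  0  0  0  0  0  0  0  0  0  0  0
  0  0]
rend [22 22 22 21 21 20 18 16 14 12  9  8  7  3  0  0  0  0  0  0  0  0  0  0
  0  0]
B slim (np.int64(306), np.int64(138), np.int64(366), np.int64(202))
mask [21 21 21 20 19 18 16 15 13 10  9  9  6  0  0  0  0  0  0  0  0  0  0  0
  0  0]
rend [22 22 22 21 20 19 18 16 14 12 11 10  9  6  1  0  0  0  0  0  0  0  0  0
  0  0]
C tap (np.int64(331), np.int64(123), np.int64(391), np.int64(187))
mask [20 20 20 20 19 18 16 13 12  9  8  7  3  0  0  0  0  0  0  0  0  0  0  0
  0  0]
rend [21 21 21 21 20 19 17 15 13 11  9  8  7  3  0  0  0  0  0  0  0  0  0  0
  0  0]
C slim (np.int64(331), np.int64(123), np.int64(391), np.int64(187))
mask [20 20 20 20 19 18 16 13 12  9  8  7  3  0  0  0  0  0  0  0  0  0  0  0
  0  0]
rend [21 21 21 21 20 19 18 16 14 13 10 10  9  6  1  0  0  0  0  0  0  0  0  0
  0  0]
```

```bash
cat > rack.py <<'E'
from fit import *
def rack(n='top',pre='0'):
    P=cloud(n,np.load(f'pics/{n}{pre}.npy')); 
    m=(np.abs(P[...,2]-.0345)<.006)&(P[...,1]>.05)&(P[...,1]<.36)&(P[...,0]>.45)&(P[...,0]<.68)
    k,l,st,c=cv2.connectedComponentsWithStats(m.astype('uint8')); i=st[1:,4].argmax()+1
    Q=P[l==i]; print(len(Q),Q[:,2].mean())
    return cv2.minAreaRect((Q[:,:2]*1000).astype(np.float32))
E
python3 - <<'E'
from rack import *
for n in('scene','top'): print(n,rack(n))
E
```

```text
1338 0.03403648132754633
scene ((554.5029907226562, 203.1400909423828), (78.0224838256836, 258.0421142578125), 13.855249404907227)
1798 0.035033885568894085
top ((554.9910278320312, 204.42105102539062), (76.42757415771484, 255.34664916992188), 14.177814483642578)
```

```bash
cat > rc.py <<'E'
from fit import *
K,D,o,M=cam('scene')
def radius(parts,h):
    r=np.zeros_like(h)
    for p in parts:
        hh=[a for a,_ in p]; dd=[b for _,b in p]
        w=(h>=hh[0])&(h<=hh[-1]); r=np.where(w,np.maximum(r,np.interp(h,hh,dd)/2),r)
    return r
def rc(x,y,wx,wy,parts,box,s=6):
    u0,v0,u1,v1=box
    u,v=np.meshgrid((np.arange((u1-u0)*s)+.5)/s+u0-.5,(np.arange((v1-v0)*s)+.5)/s+v0-.5)
    p=cv2.undistortPoints(np.stack([u,v],-1).reshape(-1,1,2),K,D).reshape(u.shape+(2,))
    d=np.dstack([p,np.ones(u.shape)])@M.T
    out=np.zeros(u.shape); done=np.zeros(u.shape,bool)
    for z in np.arange(.116,.0195,-.0005):
        X=o+d*((z-o[2])/d[...,2])[...,None]
        inb=(np.hypot(X[...,0]-x,X[...,1]-y)<radius(parts,np.array(z-.02)))&~done
        out[inb]=1; done|=inb
        if z<.034:
            done|=np.hypot(X[...,0]-wx,X[...,1]-wy)>.022
    return cv2.resize(out,(u1-u0,v1-v0),interpolation=cv2.INTER_AREA)
E
python3 - <<'E'
from rc import *
im=cv2.imread('pics/scene0.png'); rows=[]
for lab,x0 in [('B',[.5524,.2044]),('C',[.5321,.2862])]:
    c=proj('scene',[[*x0,.06]])[0].astype(int); box=(c[0]-16,c[1]-27,c[0]+18,c[1]+27)
    x=im[box[1]:box[3],box[0]:box[2]].astype(float); soft=np.clip((x[...,0]-1.0*x[...,2]-5)/ (x[...,0]+1),0,1)
    m=mask(im)[box[1]:box[3],box[0]:box[2]]
    for k,p in dict(tap=TAPER,slim=SLIM).items():
        best=None
        for dx in np.arange(-.002,.0041,.001):
          for dy in np.arange(-.002,.0021,.001):
            r=rc(x0[0]+dx,x0[1]+dy,x0[0]+.001,x0[1]-.001,p,box,3); e=np.abs(r-m).sum()
            if best is None or e<best[0]: best=(e,dx,dy,r)
        print(lab,k,best[:3]); print(m.sum(1)[33:52]); print(best[3].sum(1)[33:52].round(1))
        if k=='tap': rt=best[3]
        else: rs=best[3]
    g=lambda a:cv2.resize((np.clip(a,0,255)).astype('uint8'),None,fx=5,fy=5,interpolation=cv2.INTER_NEAREST)
    t=lambda a:g(np.dstack([a*255]*3))
    rows.append(np.hstack([g(x*2.5),t(rt),t(rs)]))
cv2.imwrite('pics/cmp.png',np.vstack(rows)); print(np.vstack(rows).shape)
E
```

```text
B tap (np.float64(70.77778155356646), np.float64(0.0), np.float64(0.0))
[19 18 16 15 13 10  9  9  6  0  0  0  1  1  1  2  2  2  1]
[20.4 19.6 18.1 16.1 13.7 11.3  8.8  8.   6.1  1.2  0.   0.   0.   0.
  0.   0.   0.   0.   0. ]
B slim (np.float64(74.44444826245308), np.float64(0.001), np.float64(0.0))
[19 18 16 15 13 10  9  9  6  0  0  0  1  1  1  2  2  2  1]
[20.6 19.7 18.3 16.3 14.4 12.6 10.6  9.9  8.6  3.7  0.   0.   0.   0.
  0.   0.   0.   0.   0. ]
C tap (np.float64(86.77778140455484), np.float64(0.002), np.float64(-0.001))
[19 16 13 12  9  8  7  4  2  2  3  3  3  2  2  2  1  0  0]
[19.4 18.4 16.9 14.6 12.8 10.   8.6  6.9  2.3  0.   0.   0.   0.   0.
  0.   0.   0.   0.   0. ]
C slim (np.float64(89.77778142690659), np.float64(0.002), np.float64(-0.001))
[19 16 13 12  9  8  7  4  2  2  3  3  3  2  2  2  1  0  0]
[19.3 18.1 16.3 14.7 13.3 10.8  9.9  7.9  2.7  0.   0.   0.   0.   0.
  0.   0.   0.   0.   0. ]
(540, 510, 3)
```

View pics/cmp.png

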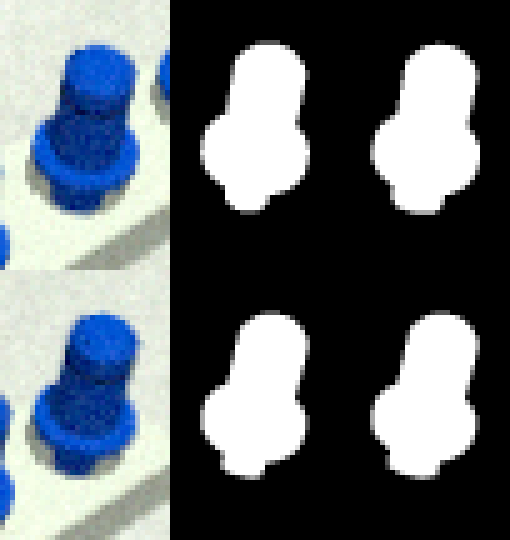

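```bash
python3 - <<'E'
from fit import *
from scipy.optimize import least_squares
c0=np.array([.5566,-.0773])
for n in('scene','top'):
    P=cloud(n,np.load(f'pics/{n}0.npy'))
    m=(np.hypot(P[...,0]-c0[0],P[...,1]-c0[1])<.045)&(P[...,2]>.03)
    Q=P[m]; h,e=np.histogram(Q[:,2],bins=np.arange(.03,.1,.003)); print(n,len(Q),dict(zip((e[:-1]*1000).round().astype(int).tolist(),h.tolist())))
    r=np.hypot(Q[:,0]-c0[0],Q[:,1]-c0[1]); a=np.degrees(np.arctan2(Q[:,1]-c0[1],Q[:,0]-c0[0]))
    far=np.abs((a-249.3+180)%360-180)>50
    top=Q[far]; top=top[top[:,2]>np.percentile(top[:,2],50)]
    f=least_squares(lambda p:np.hypot(top[:,0]-p[0],top[:,1]-p[1])-p[2],[*c0,.028],loss='soft_l1',f_scale=.002)
    print('upper pts z',np.percentile(Q[far][:,2],[10,25,50,75,90,97]).round(4),'circle',f.x.round(4))
    im=cv2.imread(f'pics/{n}0.png'); 
    for z,col in((.058,(0,0,255)),(.073,(0,255,0)),(.088,(255,0,0))):
        pass
    uv=proj(n,[[*c0,.073]])[0].astype(int); s=14; b=(uv[0]-28,uv[1]-20)
    a=cv2.resize(np.clip(im[b[1]:b[1]+42,b[0]:b[0]+56].astype(float)*1.8,0,255).astype('uint8'),None,fx=s,fy=s,interpolation=cv2.INTER_CUBIC)
    cv2.imwrite(f'pics/col_{n}.png',a); print(b)
E
```

```text
scene 411 {30: 7, 33: 1, 36: 1, 39: 0, 42: 0, 45: 0, 48: 1, 51: 2, 54: 3, 57: 19, 60: 49, 63: 93, 66: 83, 69: 117, 72: 30, 75: 2, 78: 2, 81: 1, 84: 0, 87: 0, 90: 0, 93: 0, 96: 0}
upper pts z [0.0613 0.0644 0.068  0.0707 0.072  0.073 ] circle [ 0.5572 -0.0783  0.0292]
(np.int64(197), np.int64(186))
top 379 {30: 0, 33: 0, 36: 0, 39: 0, 42: 0, 45: 0, 48: 0, 51: 1, 54: 2, 57: 12, 60: 44, 63: 77, 66: 95, 69: 92, 72: 45, 75: 7, 78: 2, 81: 2, 84: 0, 87: 0, 90: 0, 93: 0, 96: 0}
upper pts z [0.0621 0.0651 0.0683 0.071  0.0729 0.0744] circle [ 0.5569 -0.0763  0.0286]
(np.int64(257), np.int64(181))
```

View pics/col_scene.png

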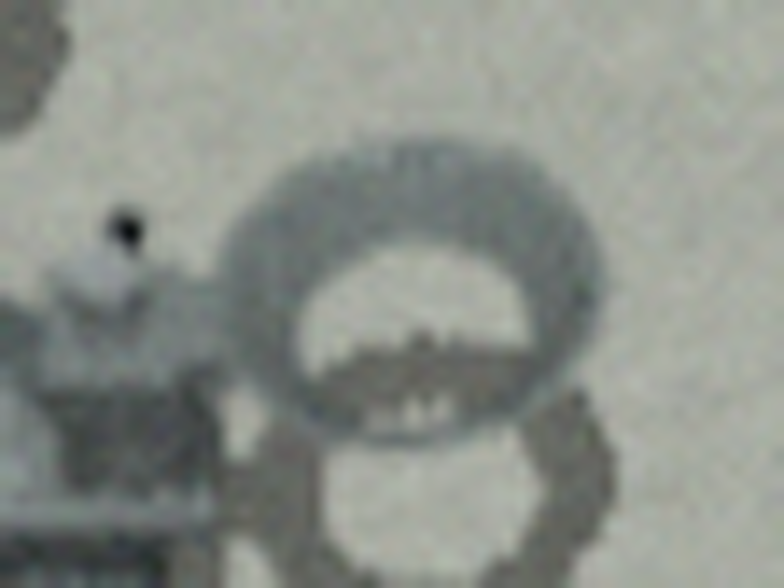

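View pics/col_top.png

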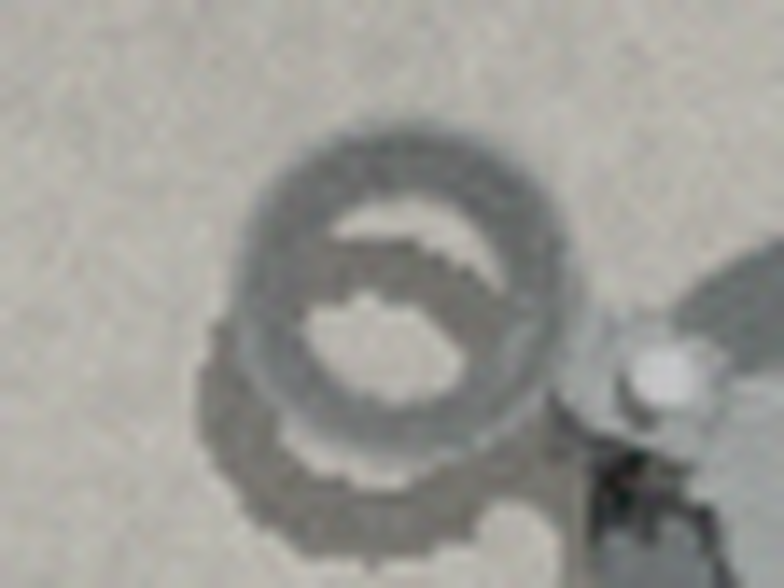

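The zooms put the ring of the empty collar at about (226,208) in the scene picture and (286,204) in the top one. That gives an axis near (0.557,-0.077) with the mouth at about z = 0.071. The bucket with the narrow 22 mm stem is the one at (361,155) in the scene picture, near (0.534,0.286). Now I'll compute the approach.

```bash
cat > go.py <<'E'
import sys,numpy as np
from workcell import manip
from scipy.spatial.transform import Rotation as R
s=manip.get_state(); q=s['eef_rot']; M=R.from_quat([q[1],q[2],q[3],q[0]]).as_matrix()
yaw=np.degrees(np.arctan2(M[1,0],M[0,0]))
print('t',round(s['time_s'],2),'tcp',s['tcp_pos'].round(4),'yaw',yaw.round(2),'tilt',M[:2,2].round(4),'F',s['wrist_force'].round(2),'mom',s['moment'].round(2),'open',round(s['opening'],4),'j',s['joints'].round(2))
if len(sys.argv)>3:
    t=np.array([float(a) for a in sys.argv[1:4]]); print('shift cm',(M.T@(t-s['tcp_pos'])*100).round(2))
    if len(sys.argv)>4: print('turn',-(float(sys.argv[4])-yaw))
E
python3 go.py .534 .286 .26 -5
```

```text
t 0.1 tcp [ 0.2783 -0.5869  0.3019] yaw -64.63 tilt [-0.0007  0.0015] F [0.76 0.79 0.66] mom [0.   0.01 0.01] open 0.0936 j [ 1.06  0.63  0.04  1.52 -0.03  1.   -0.02]
shift cm [-67.91 -60.5    4.3 ]
turn -59.631969655944175
```

```bash
python3 -m crank '100 -34 -30.3 0 -30;100 -34 -30.3 0 -30;100 -34 -30.3 0 -30;100 -34 -30.3 0 -30;100 -34 -30.3 0 -30;100 -34 -30.3 0 -30;100 -34 -30.3 0 -30;100 -34 -30.3 0 -30;100 -34 -30.3 0 -30;100 -34 -30.3 0 -30;100 -34 -30.3 0 -30;100 -67.9 -60.5 0 -60;100 -67.9 -60.5 0 -60;100 -67.9 -60.5 0 -60;100 -67.9 -60.5 0 -60;100 -67.9 -60.5 0 -60;100 -67.9 -60.5 0 -60;100 -67.9 -60.5 0 -60;100 -67.9 -60.5 0 -60;100 -67.9 -60.5 0 -60'; python3 go.py .534 .286 .26 -5
```

```text
time_s: 1.77
tcp_pos: [0.5119, 0.2118, 0.3026]
eef_rot: [-0.0, 0.999, -0.04, -0.001]
wrist_force: [1.7, 0.0, 0.6]
opening: 0.094
t 1.77 tcp [0.5119 0.2118 0.3026] yaw -4.63 tilt [-0.0012  0.0009] F [1.71 0.04 0.56] mom [-0.04 -0.12 -0.07] open 0.094 j [-0.22  0.51 -0.34  1.78  0.21  0.89 -0.73]
shift cm [ 1.61 -7.57  4.26]
turn 0.3690920667591522
```

```bash
python3 -m crank '100 1.6 -4 1 0;100 1.6 -7.6 3 0;100 1.6 -7.6 6 0;100 1.6 -7.6 8 0;100 1.6 -7.6 8 0;100 1.6 -7.6 8 0'; python3 go.py .534 .286 .161 -5; python3 - <<'E'
from workcell import read_camera
import cv2,numpy as np
for n in("scene","top"):
    p,d=read_camera(n); cv2.imwrite(f"pics/{n}1.png",p); np.save(f"pics/{n}1.npy",d)
    c=p[100:240,270:420] if n=='scene' else p[150:260,90:240]
    cv2.imwrite(f"pics/{n}1z.png",cv2.resize(np.clip(c*1.6,0,255).astype('uint8'),None,fx=4,fy=4))
E
```

```text
time_s: 2.27
tcp_pos: [0.5333, 0.2858, 0.2216]
eef_rot: [0.0, 0.999, -0.04, -0.002]
wrist_force: [0.4, -0.6, 0.9]
opening: 0.0938
t 2.27 tcp [0.5333 0.2858 0.2216] yaw -4.63 tilt [-0.0039 -0.0008] F [ 0.42 -0.58  0.86] mom [-0.01 -0.04  0.01] open 0.0938 j [-0.35  0.68 -0.3   1.72  0.26  0.79 -0.86]
shift cm [ 0.09 -0.03  6.06]
turn 0.3700072896439126
```

View pics/scene1z.png

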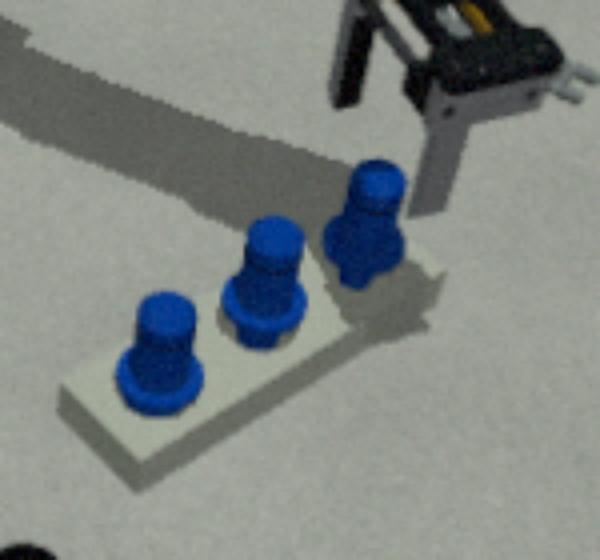

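The picture shows the fingers on either side of the bucket at zoom (365,200). In the shadow its foot is clearly a cone running into a narrow stem at zoom (355,280), so this is the tapered bucket.

```bash
python3 -m crank '100 0.1 0 3 0;100 0.1 0 5 0;100 0.1 0 6.1 0;100 0.1 0 6.1 0;100 0.1 0 6.1 0;45 0.1 0 6.1 0;30 0.1 0 6.1 0;30 0.1 0 6.1 0;20 0.1 0 6.1 0;20 0.1 0 6.1 0;10 0.1 0 6.1 0;10 0.1 0 6.1 0;10 0.1 0 6.1 0;10 0.1 0 6.1 0' 10; python3 go.py
```

```text
time_s: 3.53
tcp_pos: [0.5357, 0.2863, 0.1629]
eef_rot: [-0.001, 0.999, -0.041, 0.0]
wrist_force: [0.1, 0.7, -0.4]
opening: 0.0369
t 3.53 tcp [0.5357 0.2863 0.1629] yaw -4.68 tilt [0.0004 0.0017] F [ 0.07  0.7  -0.43] mom [-0.05 -0.08  0.04] open 0.0369 j [-0.37  0.76 -0.27  1.75  0.3   0.67 -0.89]
```

```bash
python3 -m crank '0 0 0 0 0;0 0 0 0 0;0 0 0 0 0;0 0 0 0 0;0 0 0 0 0;0 0 0 0 0' 45; python3 go.py;python3 -m crank '0 0 0 -0.7 0;0 0 0 -1.5 0;0 0 0 -2.2 0;0 0 0 -2.2 0' 45; python3 go.py;  python3 - <<'E'
from workcell import read_camera
import cv2,numpy as np
for n in("scene","top"):
    p,d=read_camera(n); cv2.imwrite(f"pics/{n}2.png",p); np.save(f"pics/{n}2.npy",d)
    c=p[100:240,270:420]
    if n=='scene': cv2.imwrite(f"pics/{n}2z.png",cv2.resize(np.clip(c*1.6,0,255).astype('uint8'),None,fx=4,fy=4))
E
```

```text
time_s: 4.03
tcp_pos: [0.5356, 0.2863, 0.1629]
eef_rot: [-0.001, 0.999, -0.041, 0.0]
wrist_force: [-0.4, 0.4, 1.8]
opening: 0.0333
t 4.03 tcp [0.5356 0.2863 0.1629] yaw -4.68 tilt [0.0002 0.0017] F [-0.38  0.38  1.82] mom [-0.02  0.06 -0.05] open 0.0333 j [-0.37  0.76 -0.27  1.75  0.3   0.67 -0.89]
time_s: 4.37
tcp_pos: [0.5365, 0.2868, 0.1869]
eef_rot: [-0.002, 0.999, -0.041, 0.001]
wrist_force: [0.9, 0.3, -0.8]
opening: 0.0333
t 4.37 tcp [0.5365 0.2868 0.1869] yaw -4.69 tilt [0.0031 0.0034] F [ 0.86  0.31 -0.77] mom [ 0.01 -0.09  0.05] open 0.0333 j [-0.36  0.72 -0.28  1.74  0.28  0.72 -0.88]
```

View pics/scene2z.png

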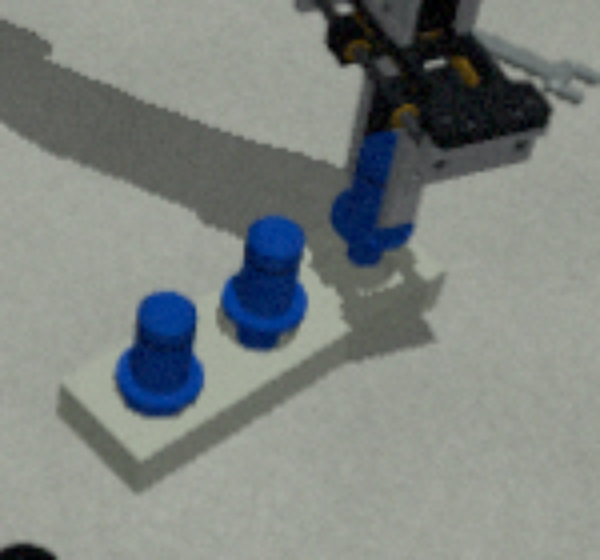

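```bash
python3 - <<'E'
from fit import *
im=cv2.imread('pics/scene2.png'); box=(345,125,385,172); k=12
g=cv2.resize(np.clip(im[box[1]:box[3],box[0]:box[2]]*2.2,0,255).astype('uint8'),None,fx=k,fy=k,interpolation=cv2.INTER_NEAREST)
zb=.1869-.1629+.02
outs=[g]
for p in(TAPER,SLIM):
    r=render('scene',.534,.2875,zb,p,box); outs.append(cv2.resize(np.dstack([r*255]*3).astype('uint8'),None,fx=k//2,fy=k//2,interpolation=cv2.INTER_NEAREST))
R2=np.vstack(outs[1:]); h=min(R2.shape[0],g.shape[0]); cv2.imwrite('pics/c2.png',np.hstack([g[:h],R2[:h]]))
E
```

```text
(no output)
```

View pics/c2.png

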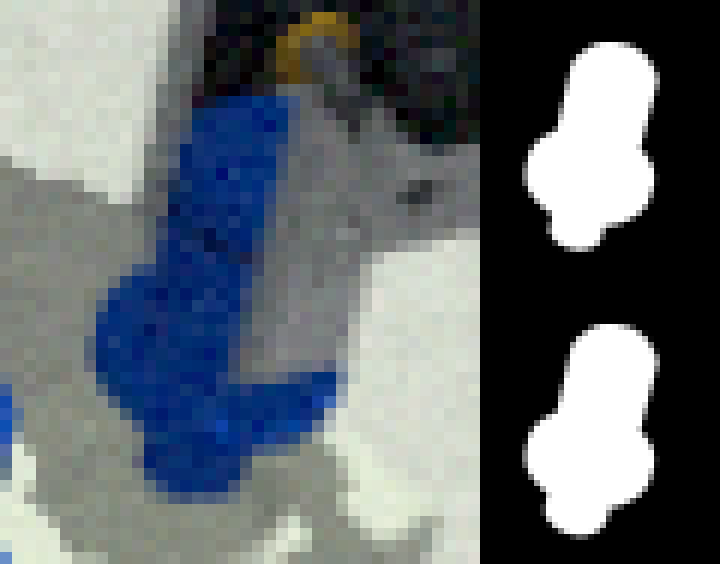

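The foot is 8.75 px wide, against about 9 expected for the 22 mm stem and 10.5 for the slim one, so this is the right bucket. I'll raise it and carry it over.

```bash
python3 -m crank '0 0 0 -4 0;0 0 0 -8 0;0 0 0 -9 0;0 0 0 -9 0;0 0 0 -9 0' 45; python3 go.py .5585 -.0772 .277 -10
```

```text
time_s: 4.88
tcp_pos: [0.5355, 0.2858, 0.2752]
eef_rot: [-0.001, 0.999, -0.041, 0.001]
wrist_force: [-0.6, -0.4, -2.2]
opening: 0.0332
t 4.88 tcp [0.5355 0.2858 0.2752] yaw -4.7 tilt [0.0014 0.0018] F [-0.55 -0.45 -2.16] mom [-0.07 -0.1   0.03] open 0.0332 j [-0.33  0.61 -0.32  1.67  0.23  0.9  -0.83]
shift cm [ 5.26 35.99 -0.24]
turn 5.302710972041538
```

```bash
python3 -m crank '0 0.5 3 0 0;0 1 7 0 1;0 1.5 11 0 2;0 2 15 0 3;0 2.7 19 0 4;0 3.4 23 0 5;0 4 27 0 5;0 4.6 30 0 5;0 5 33 0 5;0 5.3 35 0 5;0 5.3 36 0 5;0 5.3 36 0 5;0 5.3 36 0 5' 45; python3 go.py .5585 -.0772 .235 -10
```

```text
time_s: 5.97
tcp_pos: [0.5581, -0.0764, 0.2733]
eef_rot: [-0.002, 0.996, -0.084, -0.001]
wrist_force: [0.2, 0.5, -1.9]
opening: 0.0338
t 5.97 tcp [ 0.5581 -0.0764  0.2733] yaw -9.69 tilt [-0.0011  0.0032] F [ 0.18  0.52 -1.93] mom [-0.01 -0.08  0.05] open 0.0338 j [ 0.29  0.55 -0.31  1.79  0.22  0.83 -0.29]
shift cm [0.06 0.08 3.83]
turn 0.3107029128214247
```

```bash
python3 - <<'E'
from workcell import read_camera
import cv2,numpy as np
for n in("scene","top"):
    p,d=read_camera(n); cv2.imwrite(f"pics/{n}3.png",p); np.save(f"pics/{n}3.npy",d)
    c=p[100:260,130:310] if n=='scene' else p[130:290,200:380]
    cv2.imwrite(f"pics/{n}3z.png",cv2.resize(np.clip(c*1.6,0,255).astype('uint8'),None,fx=3.5,fy=3.5))
E
```

```text
(no output)
```

View pics/scene3z.png

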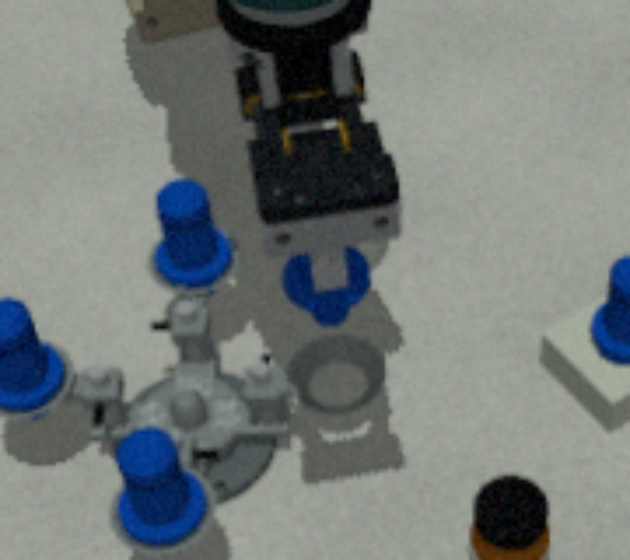

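View pics/top3z.png

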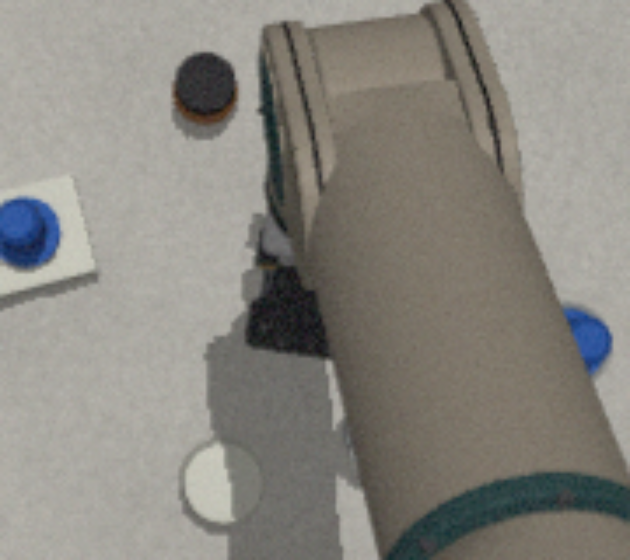

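```bash
cat > held.py <<'E'
from fit import *
def held(tag,zb,x0,vmin,excl):
    im=cv2.imread(f'pics/scene{tag}.png'); m=mask(im).astype(np.float32)
    uv=proj('scene',[[*x0,zb+.03]])[0].astype(int); b=(uv[0]-24,uv[1]-24,uv[0]+24,uv[1]+24)
    w=np.ones(m.shape,np.float32); w[:vmin]=0
    for (u0,v0,u1,v1) in excl: w[v0:v1,u0:u1]=0
    k=m[b[1]:b[3],b[0]:b[2]]; w=w[b[1]:b[3],b[0]:b[2]]
    w=w*(cv2.connectedComponents((w*255).astype('uint8'))[1]>=0)
    f=lambda p:(np.abs(render('scene',p[0],p[1],zb,TAPER,b)-k)*w).sum()
    best=min((minimize(f,x,method='Nelder-Mead',options=dict(initial_simplex=[x,[x[0]+.005,x[1]],[x[0],x[1]+.005]],xatol=1e-4)) for x in ([x0[0]+i,x0[1]+j] for i in(-.003,.003) for j in(-.003,.003))),key=lambda r:r.fun)
    return best.x,best.fun
E
python3 - <<'E'
from held import *
for vm in(171,174,177):
    print(held('3',.1303,[.556,-.077],vm,[(216,150,232,184)]))
E
```

```text
(array([ 0.55383469, -0.07598503]), np.float64(32.53125))
(array([ 0.55354541, -0.07587583]), np.float64(22.28125))
(array([ 0.5532859 , -0.07577992]), np.float64(16.265625))
```

```bash
python3 go.py .559 -.0777 .205 -10; python3 -m crank '0 0.1 0.1 2 0;0 0.1 0.1 4 0;0 0.1 0.1 5.5 0;0 0.1 0.1 6.8 0;0 0.1 0.1 6.8 0;0 0.1 0.1 6.8 0' 45; python3 go.py .559 -.0777 .190 -10
```

```text
t 6.07 tcp [ 0.5586 -0.0749  0.2741] yaw -9.52 tilt [0.0004 0.0035] F [ 0.11 -0.57 -0.69] mom [-0.01 -0.07 -0.02] open 0.0334 j [ 0.29  0.55 -0.31  1.79  0.22  0.83 -0.29]
shift cm [0.08 0.29 6.91]
turn 0.476677589321417
time_s: 6.57
tcp_pos: [0.5593, -0.074, 0.2058]
eef_rot: [-0.002, 0.997, -0.082, -0.001]
wrist_force: [0.1, 0.3, -0.7]
opening: 0.0334
t 6.57 tcp [ 0.5593 -0.074   0.2058] yaw -9.37 tilt [-0.0008  0.0044] F [ 0.06  0.29 -0.7 ] mom [ 0.   -0.07 -0.  ] open 0.0334 j [ 0.27  0.65 -0.28  1.85  0.26  0.69 -0.33]
shift cm [0.03 0.38 1.58]
turn 0.6310582659880275
```

```bash
python3 -m crank '0 0.0 0.4 0 0;0 0 0.4 0 0;0 0 0.4 0 0;0 0 0.4 0 0' 45;  python3 go.py; python3 - <<'E'
from workcell import read_camera
import cv2,numpy as np
p,d=read_camera('scene'); cv2.imwrite("pics/scene4.png",p); np.save("pics/scene4.npy",d)
cv2.imwrite("pics/scene4z.png",cv2.resize(np.clip(p[140:240,180:280]*1.8,0,255).astype('uint8'),None,fx=6,fy=6))
E
python3 go.py .559 -.0777 .190 -10
```

```text
time_s: 6.9
tcp_pos: [0.5589, -0.078, 0.2065]
eef_rot: [-0.002, 0.997, -0.082, -0.0]
wrist_force: [-0.6, 0.2, -0.7]
opening: 0.0334
t 6.9 tcp [ 0.5589 -0.078   0.2065] yaw -9.38 tilt [0.0003 0.0043] F [-0.58  0.19 -0.69] mom [-0.05 -0.04  0.  ] open 0.0334 j [ 0.27  0.64 -0.28  1.85  0.26  0.69 -0.32]
t 6.95 tcp [ 0.5589 -0.078   0.2063] yaw -9.38 tilt [0.0002 0.0043] F [-0.87  0.15 -1.83] mom [-0.05 -0.05  0.02] open 0.0334 j [ 0.27  0.64 -0.28  1.85  0.26  0.69 -0.32]
shift cm [ 0.01 -0.02  1.63]
turn 0.6225588683037291
```

View pics/scene4z.png

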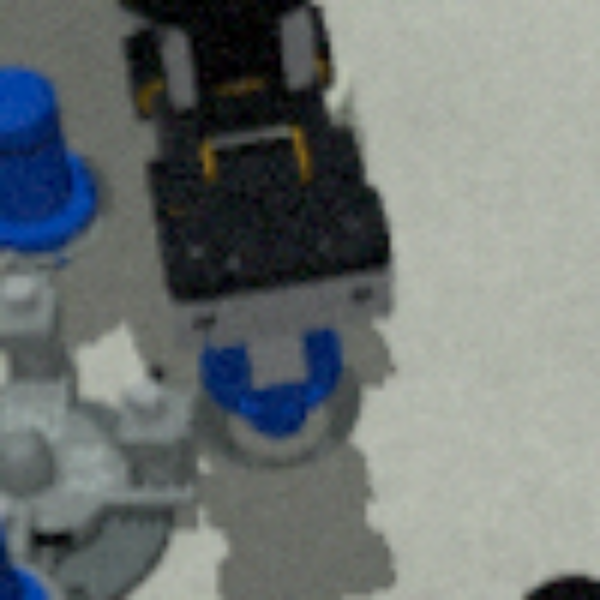

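```bash
python3 - <<'E'
from held import *
for vm in(197,199,202):
    print(held('4',.0634,[.556,-.078],vm,[(219,150,233,206)]))
# predicted columns of bucket shoulder and collar
im=cv2.imread('pics/scene4.png'); k=12; box=(205,190,250,222)
g=cv2.resize(np.clip(im[box[1]:box[3],box[0]:box[2]]*1.8,0,255).astype('uint8'),None,fx=k,fy=k,interpolation=cv2.INTER_CUBIC)
def dr(x,y,z,d,c):
    uv=(proj('scene',ring(x,y,z,d))+.5-[box[0],box[1]])*k
    cv2.polylines(g,[uv.round().astype(np.int32)],True,c,1)
dr(.5552,-.0776,.0715,.057,(0,0,255)); dr(.5552,-.0776,.0595,.030,(0,255,255))
x,_=held('4',.0634,[.556,-.078],199,[(219,150,233,206)])
dr(x[0],x[1],.0934,.052,(0,255,0)); dr(x[0],x[1],.0634,.022,(0,255,0))
cv2.imwrite('pics/ov4.png',g)
im=cv2.imread('pics/scene0.png')
g=cv2.resize(np.clip(im[box[1]:box[3],box[0]:box[2]]*1.8,0,255).astype('uint8'),None,fx=k,fy=k,interpolation=cv2.INTER_CUBIC)
dr(.5552,-.0776,.0715,.057,(0,0,255)); dr(.5552,-.0776,.0595,.030,(0,255,255));cv2.imwrite('pics/ov0.png',g)
E
```

```text
(array([ 0.5544143 , -0.07721041]), np.float64(20.03125))
(array([ 0.55439565, -0.07727923]), np.float64(11.5))
(array([ 0.55437676, -0.07729676]), np.float64(8.8125))
```

View pics/ov4.png

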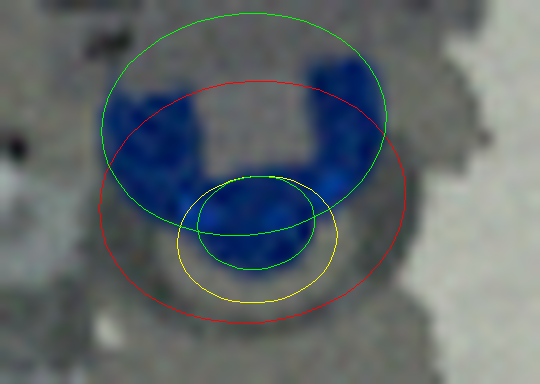

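View pics/ov0.png

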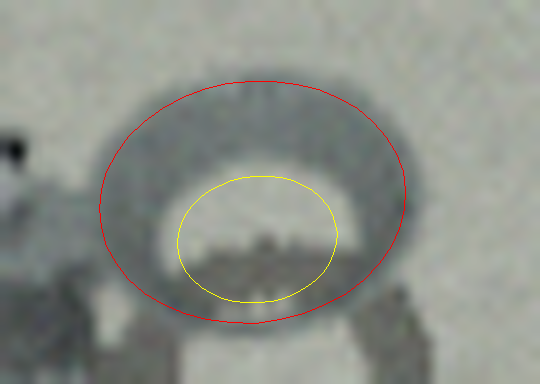

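```bash
python3 -m crank '0 0.05 0 0.6 0;0 0.05 0 1.2 0;0 0.05 0 1.6 0;0 0.05 0 1.6 0;0 0.05 0 1.6 0' 55;  python3 go.py;python3 -m crank '0 0 0 0.2 0;0 0 0 0.4 0;0 0 0 0.4 0' 55;  python3 go.py
```

```text
time_s: 7.37
tcp_pos: [0.5591, -0.0779, 0.1897]
eef_rot: [-0.002, 0.997, -0.082, -0.001]
wrist_force: [0.9, -0.4, -1.7]
opening: 0.0336
t 7.37 tcp [ 0.5591 -0.0779  0.1897] yaw -9.38 tilt [-0.0011  0.0044] F [ 0.92 -0.37 -1.7 ] mom [-0.09 -0.07  0.05] open 0.0336 j [ 0.27  0.67 -0.27  1.86  0.27  0.65 -0.33]
time_s: 7.62
tcp_pos: [0.5589, -0.0779, 0.1854]
eef_rot: [-0.002, 0.997, -0.082, -0.001]
wrist_force: [-0.6, 0.1, -1.3]
opening: 0.033
t 7.62 tcp [ 0.5589 -0.0779  0.1854] yaw -9.37 tilt [-0.0016  0.0045] F [-0.61  0.13 -1.29] mom [-0.04 -0.04 -0.03] open 0.033 j [ 0.27  0.68 -0.27  1.86  0.27  0.64 -0.33]
```

```bash
for i in 1; do python3 -m crank '0 0 0 0.15 0;0 0 0 0.15 0;0 0 0 0.15 0' 55;  python3 go.py; done; python3 -m crank '0 0 0 0.1 0;0 0 0 0.1 0;0 0 0 0.1 0' 55;  python3 go.py
```

```text
time_s: 7.87
tcp_pos: [0.5588, -0.0778, 0.1839]
eef_rot: [-0.002, 0.997, -0.082, -0.001]
wrist_force: [-0.6, -0.1, -0.4]
opening: 0.0335
t 7.87 tcp [ 0.5588 -0.0778  0.1839] yaw -9.37 tilt [-0.0018  0.0046] F [-0.63 -0.06 -0.37] mom [-0.03  0.08  0.02] open 0.0335 j [ 0.26  0.68 -0.27  1.86  0.28  0.64 -0.33]
time_s: 8.12
tcp_pos: [0.5588, -0.0777, 0.1832]
eef_rot: [-0.002, 0.997, -0.082, -0.001]
wrist_force: [-0.5, 0.9, 1.1]
opening: 0.0332
t 8.12 tcp [ 0.5588 -0.0777  0.1832] yaw -9.36 tilt [-0.0017  0.0046] F [-0.55  0.94  1.08] mom [0.08 0.18 0.04] open 0.0332 j [ 0.26  0.68 -0.27  1.86  0.28  0.64 -0.33]
```

```bash
python3 -m crank '0 0 0 0.1 0;0 0 0 0.1 0;0 0 0 0.1 0' 55;  python3 go.py; python3 -m crank '0 0 0 0 0' 55;  python3 go.py
```

```text
time_s: 8.37
tcp_pos: [0.5589, -0.0776, 0.1825]
eef_rot: [-0.002, 0.997, -0.082, -0.001]
wrist_force: [-2.1, 0.3, 4.8]
opening: 0.0336
t 8.37 tcp [ 0.5589 -0.0776  0.1825] yaw -9.36 tilt [-0.0014  0.0046] F [-2.08  0.3   4.82] mom [ 0.06  0.32 -0.09] open 0.0336 j [ 0.26  0.68 -0.27  1.86  0.28  0.64 -0.33]
time_s: 8.45
tcp_pos: [0.5589, -0.0776, 0.1826]
eef_rot: [-0.002, 0.997, -0.082, -0.001]
wrist_force: [-1.3, 0.5, 4.6]
opening: 0.0336
t 8.45 tcp [ 0.5589 -0.0776  0.1826] yaw -9.36 tilt [-0.0013  0.0045] F [-1.33  0.5   4.64] mom [0.07 0.33 0.02] open 0.0336 j [ 0.26  0.68 -0.27  1.86  0.28  0.64 -0.33]
```

```bash
python3 -m crank '0 -0.07 0 0 0;0 -0.07 -0.01 0 0;0 -0.07 -0.01 0 0' 55;  python3 go.py; python3 -m crank '0 0 0 0.1 0;0 0 0 0.1 0;0 0 0 0.1 0' 55;  python3 go.py
```

```text
time_s: 8.7
tcp_pos: [0.5583, -0.0774, 0.1826]
eef_rot: [-0.002, 0.997, -0.082, -0.001]
wrist_force: [-0.8, 0.1, 3.0]
opening: 0.0333
t 8.7 tcp [ 0.5583 -0.0774  0.1826] yaw -9.36 tilt [-0.001   0.0045] F [-0.76  0.08  3.04] mom [ 0.05  0.15 -0.04] open 0.0333 j [ 0.26  0.68 -0.27  1.86  0.28  0.64 -0.34]
time_s: 8.95
tcp_pos: [0.5586, -0.0774, 0.1819]
eef_rot: [-0.002, 0.997, -0.082, -0.0]
wrist_force: [-1.6, 0.3, 5.4]
opening: 0.0334
t 8.95 tcp [ 0.5586 -0.0774  0.1819] yaw -9.36 tilt [-0.0004  0.0044] F [-1.63  0.33  5.45] mom [0.   0.29 0.01] open 0.0334 j [ 0.26  0.68 -0.27  1.86  0.28  0.63 -0.34]
```

```bash
python3 -m crank '0 -0.1 0 0 0;0 -0.1 0 0 0;0 -0.1 0 0 0' 55;  python3 go.py; python3 -m crank '0 0 0 0.1 0;0 0 0 0.1 0;0 0 0 0.1 0' 55;  python3 go.py
```

```text
time_s: 9.2
tcp_pos: [0.5579, -0.0773, 0.1822]
eef_rot: [-0.002, 0.997, -0.082, 0.0]
wrist_force: [-1.3, -0.0, 4.1]
opening: 0.0334
t 9.2 tcp [ 0.5579 -0.0773  0.1822] yaw -9.37 tilt [0.0005 0.0043] F [-1.29 -0.03  4.11] mom [-0.03  0.05  0.  ] open 0.0334 j [ 0.26  0.68 -0.27  1.87  0.28  0.63 -0.34]
time_s: 9.45
tcp_pos: [0.5583, -0.0773, 0.1816]
eef_rot: [-0.002, 0.997, -0.082, 0.0]
wrist_force: [-0.5, 0.6, 7.9]
opening: 0.0333
t 9.45 tcp [ 0.5583 -0.0773  0.1816] yaw -9.37 tilt [0.0013 0.0041] F [-0.5   0.6   7.89] mom [ 0.05  0.19 -0.02] open 0.0333 j [ 0.26  0.68 -0.27  1.87  0.28  0.63 -0.34]
```

```bash
python3 -m crank '0 -0.03 0 0.12 0;0 -0.03 0 0.12 0;0 -0.03 0 0.12 0' 55;  python3 go.py
```

```text
time_s: 9.7
tcp_pos: [0.5584, -0.0772, 0.1811]
eef_rot: [-0.002, 0.997, -0.082, 0.001]
wrist_force: [-2.3, 1.7, 10.0]
opening: 0.0334
t 9.7 tcp [ 0.5584 -0.0772  0.1811] yaw -9.37 tilt [0.0023 0.0039] F [-2.34  1.68 10.04] mom [ 0.05  0.41 -0.02] open 0.0334 j [ 0.26  0.68 -0.27  1.87  0.28  0.63 -0.34]
```

```bash
python3 -m crank '0 -0.11 -0.05 0.1 0;0 -0.11 -0.05 0.1 0;0 -0.11 -0.05 0.1 0' 55;  python3 go.py
```

```text
time_s: 9.95
tcp_pos: [0.558, -0.0769, 0.181]
eef_rot: [-0.002, 0.997, -0.082, 0.002]
wrist_force: [-1.2, -0.0, 10.1]
opening: 0.0333
t 9.95 tcp [ 0.558  -0.0769  0.181 ] yaw -9.38 tilt [0.004  0.0032] F [-1.23 -0.04 10.06] mom [-0.1   0.31 -0.02] open 0.0333 j [ 0.26  0.68 -0.27  1.87  0.28  0.62 -0.34]
```

```bash
python3 -m crank '0 -0.06 0 0.1 0;0 -0.06 0 0.2 0;0 -0.06 0 0.2 0' 55;  python3 go.py
```

```text
time_s: 10.2
tcp_pos: [0.5581, -0.0769, 0.1803]
eef_rot: [-0.002, 0.997, -0.082, 0.003]
wrist_force: [-2.2, -0.0, 15.4]
opening: 0.0332
t 10.2 tcp [ 0.5581 -0.0769  0.1803] yaw -9.39 tilt [0.006  0.0025] F [-2.18 -0.02 15.41] mom [-0.08  0.49 -0.05] open 0.0332 j [ 0.26  0.68 -0.26  1.87  0.28  0.62 -0.34]
```

```bash
python3 -m crank '0 -0.06 0 0.1 0;0 -0.06 0 0.1 0;0 -0.06 0 0.1 0;0 -0.06 0 0.1 0' 55;  python3 go.py; python3 -m crank '0 -0.05 0 0.1 0;0 -0.05 0 0.1 0;0 -0.05 0 0.1 0;0 -0.05 0 0.1 0' 55;  python3 go.py
```

```text
time_s: 10.53
tcp_pos: [0.5581, -0.0769, 0.1805]
eef_rot: [-0.001, 0.997, -0.082, 0.004]
wrist_force: [-1.4, 0.7, 13.6]
opening: 0.0332
t 10.53 tcp [ 0.5581 -0.0769  0.1805] yaw -9.4 tilt [0.0075 0.002 ] F [-1.42  0.66 13.65] mom [0.02 0.5  0.  ] open 0.0332 j [ 0.26  0.68 -0.26  1.87  0.28  0.62 -0.34]
time_s: 10.87
tcp_pos: [0.5579, -0.0769, 0.1806]
eef_rot: [-0.001, 0.997, -0.082, 0.004]
wrist_force: [-4.4, 1.7, 12.4]
opening: 0.0332
t 10.87 tcp [ 0.5579 -0.0769  0.1806] yaw -9.4 tilt [0.0085 0.0015] F [-4.36  1.75 12.39] mom [-0.01  0.56 -0.02] open 0.0332 j [ 0.26  0.68 -0.26  1.87  0.28  0.62 -0.34]
```

```bash
python3 -m crank '0 -0.1 -0.03 0.12 0;0 -0.1 -0.03 0.15 0;0 -0.1 -0.03 0.15 0;0 -0.1 -0.03 0.15 0;0 -0.1 -0.03 0.15 0;0 -0.1 -0.03 0.15 0' 55;  python3 go.py; python3 -m crank '0 -0.05 0 0.13 0;0 -0.05 0 0.13 0;0 -0.05 0 0.13 0;0 -0.05 0 0.13 0;0 -0.05 0 0.13 0;0 -0.05 0 0.13 0' 55;  python3 go.py
```

```text
time_s: 11.37
tcp_pos: [0.5576, -0.0767, 0.1804]
eef_rot: [-0.001, 0.997, -0.082, 0.005]
wrist_force: [-2.5, -0.5, 13.9]
opening: 0.0334
t 11.37 tcp [ 0.5576 -0.0767  0.1804] yaw -9.41 tilt [0.0103 0.0008] F [-2.51 -0.53 13.88] mom [-0.03  0.54  0.02] open 0.0334 j [ 0.26  0.68 -0.26  1.88  0.28  0.61 -0.34]
time_s: 11.87
tcp_pos: [0.5576, -0.0767, 0.1803]
eef_rot: [-0.001, 0.997, -0.082, 0.006]
wrist_force: [-3.2, 0.1, 14.0]
opening: 0.0333
t 11.87 tcp [ 0.5576 -0.0767  0.1803] yaw -9.42 tilt [0.0116 0.0002] F [-3.15  0.13 14.  ] mom [ 0.04  0.61 -0.02] open 0.0333 j [ 0.26  0.68 -0.26  1.88  0.28  0.61 -0.35]
```

```bash
python3 -m crank '0 -0.08 0 -0.05 0;0 -0.08 0 -0.1 0;0 -0.08 0 -0.1 0' 55;  python3 go.py; python3 -m crank '0 0 0 -0.1 0;0 0 0 -0.1 0;0 0 0 -0.1 0' 30;  python3 go.py
```

```text
time_s: 12.12
tcp_pos: [0.5569, -0.0767, 0.1817]
eef_rot: [-0.0, 0.997, -0.082, 0.006]
wrist_force: [-2.2, 0.2, 5.9]
opening: 0.0335
t 12.12 tcp [ 0.5569 -0.0767  0.1817] yaw -9.43 tilt [ 0.0121 -0.0001] F [-2.17  0.23  5.94] mom [-0.03  0.24 -0.01] open 0.0335 j [ 0.26  0.67 -0.26  1.88  0.28  0.61 -0.35]
time_s: 12.37
tcp_pos: [0.5567, -0.0768, 0.1825]
eef_rot: [-0.0, 0.997, -0.082, 0.006]
wrist_force: [-1.0, 1.1, 2.4]
opening: 0.034
t 12.37 tcp [ 0.5567 -0.0768  0.1825] yaw -9.43 tilt [ 0.0116 -0.0001] F [-1.04  1.08  2.37] mom [ 0.    0.16 -0.01] open 0.034 j [ 0.26  0.67 -0.26  1.88  0.28  0.61 -0.34]
```

```bash
python3 -m crank '38 0 0 0 0;40 0 0 0 0;42 0 0 0 0;46 0 0 0 0;50 0 0 0 0;60 0 0 0 0;60 0 0 0 0' 5;  python3 go.py; python3 - <<'E'
from workcell import read_camera
import cv2,numpy as np
p,d=read_camera('scene'); cv2.imwrite("pics/scene5.png",p)
cv2.imwrite("pics/scene5z.png",cv2.resize(np.clip(p[140:240,180:280]*1.8,0,255).astype('uint8'),None,fx=6,fy=6))
E
```

```text
time_s: 12.95
tcp_pos: [0.5567, -0.0768, 0.1824]
eef_rot: [-0.0, 0.997, -0.082, 0.006]
wrist_force: [0.7, -0.2, -0.4]
opening: 0.0557
t 12.95 tcp [ 0.5567 -0.0768  0.1824] yaw -9.43 tilt [ 0.0116 -0.    ] F [ 0.66 -0.25 -0.38] mom [-0.06  0.01  0.02] open 0.0557 j [ 0.26  0.67 -0.26  1.88  0.28  0.61 -0.34]
```

View pics/scene5z.png

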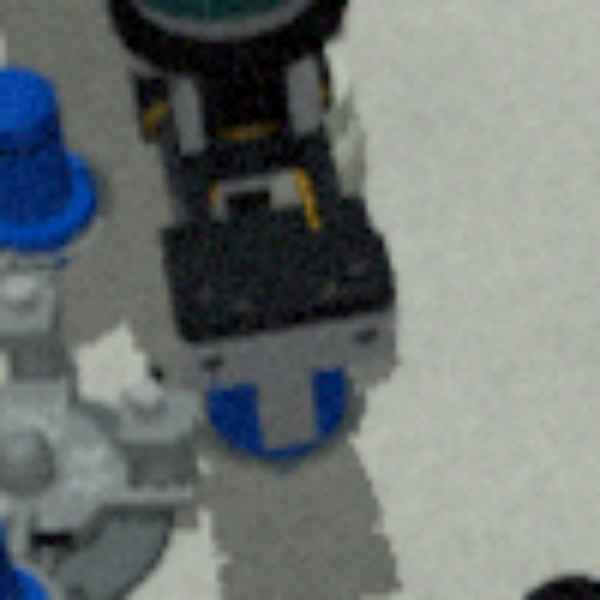

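The picture shows the shoulder, at zoom (280,420), sitting in the collar mouth with the fingers open. Now I'll rise straight up and back away for a clear look.

```bash
python3 -m crank '70 0 0 0 0;75 0 0 -1 0;75 0 0 -3 0;75 0 0 -6 0;75 0 0 -10 0;75 0 0 -13 0;75 -3 0 -15 0;75 -7 0 -15 0;75 -11 0 -15 0;75 -14 3 -15 0;75 -14 7 -15 0;75 -14 11 -15 0;75 -14 15 -15 0;75 -14 19 -15 0;75 -14 23 -15 0;75 -14 27 -15 0;75 -14 30 -15 0;75 -14 30 -15 0' 5;  python3 go.py; python3 - <<'E'
from workcell import read_camera
import cv2,numpy as np
for n in("scene","top"):
    p,d=read_camera(n); cv2.imwrite(f"pics/{n}6.png",p); np.save(f"pics/{n}6.npy",d)
p=cv2.imread('pics/scene6.png')
cv2.imwrite("pics/scene6z.png",cv2.resize(np.clip(p[130:240,120:270]*1.8,0,255).astype('uint8'),None,fx=5,fy=5))
from fit import *
for lab,x0,zb,pp in [('r1',[.616,-.204],.043,TAPER[2:]),('r2',[.488,-.262],.043,TAPER[2:]),('r3',[.430,-.134],.043,TAPER[2:]),('new',[.557,-.077],.041,TAPER[2:])]:
    for n in('scene','top'):
        try:
            m=isolate(mask(cv2.imread(f'pics/{n}6.png')),n,x0,zb)
            r=[(fit([n],[m],x0,zb+dz,pp)[1],dz) for dz in ((0,) if lab!='new' else(-.008,-.006,-.004,-.002,0,.002,.004))]; b=min(r)
            print(lab,n,fit([n],[m],x0,zb+b[1],pp),'zb',zb+b[1])
        except Exception as e: print(lab,n,e)
E
```

```text
time_s: 14.5
tcp_pos: [0.3653, -0.3565, 0.3308]
eef_rot: [0.002, 0.996, -0.087, 0.006]
wrist_force: [0.3, 0.5, -0.3]
opening: 0.0706
t 14.5 tcp [ 0.3653 -0.3565  0.3308] yaw -9.96 tilt [ 0.0117 -0.0043] F [ 0.32  0.52 -0.34] mom [ 0.   -0.06  0.04] open 0.0706 j [ 0.9   0.4  -0.26  1.87  0.12  0.88  0.42]
r1 scene (array([ 0.61311987, -0.20633946]), np.float64(46.84375)) zb 0.043
r1 top (array([ 0.61641126, -0.20573851]), np.float64(75.34375)) zb 0.043
r2 scene (array([ 0.48502454, -0.26423315]), np.float64(45.703125)) zb 0.043
r2 top (array([ 0.48725961, -0.26424689]), np.float64(89.484375)) zb 0.043
r3 scene (array([ 0.42717468, -0.13575122]), np.float64(52.609375)) zb 0.043
r3 top (array([ 0.42922535, -0.13491342]), np.float64(68.890625)) zb 0.043
new scene (array([ 0.54969432, -0.07574768]), np.float64(37.109375)) zb 0.033
new top (array([ 0.55890791, -0.07746379]), np.float64(53.34375)) zb 0.033
```

View pics/scene6z.png

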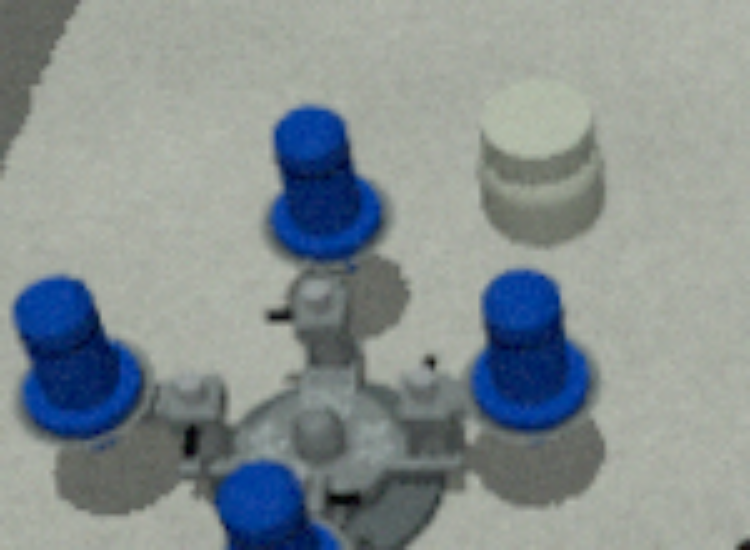

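View pics/top6.png

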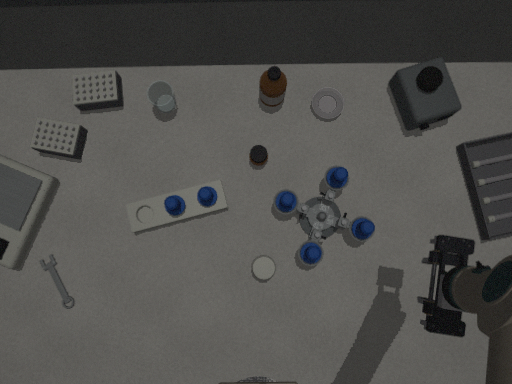

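```bash
python3 - <<'E'
from fit import *
for lab,x0 in [('r1',[.615,-.206]),('r2',[.487,-.264]),('r3',[.428,-.135]),('new',[.5567,-.0772])]:
  for n in('scene','top'):
    P=cloud(n,np.load(f'pics/{n}6.npy')); m=isolate(mask(cv2.imread(f'pics/{n}6.png')),n,x0,.041)>0
    Q=P[m]; Q=Q[~np.isnan(Q[:,2])]; h,e=np.histogram(Q[:,2],bins=np.arange(.06,.15,.002))
    t=Q[Q[:,2]>np.percentile(Q[:,2],80)]
    r=np.hypot(Q[:,0]-x0[0],Q[:,1]-x0[1]); sh=Q[(r>.019)&(r<.025)&(Q[:,2]<.09)]
    print(lab,n,'topz',np.percentile(Q[:,2],[90,97]).round(4),'shoulder z',np.median(sh[:,2]).round(4),'topxy',t[:,:2].mean(0).round(4))
for zb in(.040,.043):
  for n in('scene','top'):
    m=isolate(mask(cv2.imread(f'pics/{n}6.png')),n,[.5567,-.0772],.041); print(zb,n,fit([n],[m],[.5567,-.0772],zb,TAPER[2:]))
E
```

```text
r1 scene topz [0.1386 0.1396] shoulder z 0.0803 topxy [ 0.6159 -0.2056]
r1 top topz [0.1391 0.1405] shoulder z 0.0799 topxy [ 0.6156 -0.2051]
r2 scene topz [0.1374 0.1386] shoulder z 0.0799 topxy [ 0.4887 -0.2646]
r2 top topz [0.1385 0.1396] shoulder z 0.0795 topxy [ 0.4864 -0.2634]
r3 scene topz [0.1371 0.1389] shoulder z 0.0792 topxy [ 0.4309 -0.1362]
r3 top topz [0.1389 0.1406] shoulder z 0.0793 topxy [ 0.428  -0.1335]
new scene topz [0.1342 0.1354] shoulder z 0.0764 topxy [ 0.5581 -0.0785]
new top topz [0.1363 0.1378] shoulder z 0.0774 topxy [ 0.5576 -0.0758]
0.04 scene (array([ 0.5552829 , -0.07687838]), np.float64(45.8125))
0.04 top (array([ 0.55807244, -0.07693992]), np.float64(57.03125))
0.043 scene (array([ 0.55718403, -0.07726659]), np.float64(49.40625))
0.043 top (array([ 0.55766193, -0.07711172]), np.float64(59.21875))
```

```bash
python3 - <<'E'
from workcell import order
print(order.close_job())
E
```

```text
the job is handed in; nothing more can be done
None
```

The tapered bucket is seated in the rotor's empty collar and released, and I handed the job in at about 14.6 s of the 51 s. The hand-in gave no verdict.

- **Finding the bucket:** it stood in the rack well at the end of the row away from the rotor. I told it from the slim one by its narrower foot before gripping, and checked again after raising it 24 mm.
- **Pressing:** I pushed it straight down at a wrist reading of about 12–15 N for around 1.8 s. Adding the bucket's weight, that is roughly 14–17 N on the collar. Then I eased off, opened the fingers and backed away.
- **Position:** in each camera the bucket is within about 1 mm of the collar axis I worked out from the three fixed buckets. Its centre is about 87 mm above the bench, and it looks as upright as its neighbours. The other two rack buckets and both jars look unmoved in the last top view.

**Where the checks were weaker or disagreed:**
- **Camera offset:** the two cameras differ by about 3 mm in x, so I compared positions only within one camera.
- **Bucket height:** fitting the bucket's outline in the images gave an implausible height (edge of the search range, 33 mm for its underside). I used the depth readings and the gripper height at release, which agree.
- **Side force and tilt:** a sideways force of 1–4 N remained during the press, and the tool leaned about 0.012 rad. I did not measure the released bucket's tilt separately.

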